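# Half-close the coin bank's bayonet lid and hold it

### The arm

A 6-joint arm with a two-finger parallel gripper is mounted at the origin on the work surface. World frame = base frame: x ahead of the robot, y to its left, z up, the work surface at z = 0. Lengths are in m, angles in rad, forces in N, time in s.
With the tool pointing down it reaches from about 0.3 to 0.85 m from the base axis. Payload 4.2 kg.
Tool frame: the origin (TCP) lies where the fingers leave the gripper's body, on its centre line; the fingertips stand manip.tcp_to_tips ahead of it and the grasp point (between the pads) lies 60 mm ahead of it (manip.tcp_to_tips is the distance from the TCP to the fingertips, in m); z points along the fingers, y is the line along which they close (so a half turn about z gives the same grasp; the last joint's range is limited). The gripper opens to 91 mm and grips with 3 to 60 N. Pads are 32 mm wide; open, the fingers measure 118 mm over their backs; the gripper's body (76 mm by 178 mm) begins 60 mm behind the grasp point.
Start: joints at [1.186, 0.32, 1.565, -0, 1.257, -0.02], TCP at [0.205, 0.537, 0.292] pointing down, gripper open.
Joint ranges: [-3.11, 3.11], [-0.84, 2.01], [0.21, 2.61], [-1.34, 4.49], [0.05, 2.63], [-2.56, 2.56]. Speed limits (rad/s): [2.57, 2.57, 3.14, 3.14, 3.14, 3.14].

### API

Orientations are given as a rotation vector (axis times angle).
In Python, from bench import manip, cams gives the robot as it stands. The module is installed in compiled form; this text tells all that it offers.
- The arm moves only by the tool carry_out, never from a script. Its argument "commands" is a list of rows, each a list of 7 numbers: the shift along the tool's x, y, z normalised to -1 to 1, where 1 is 150 mm, then the turn, a rotation vector about the tool's x, y, z normalised to -1 to 1, where 1 is 360 degrees, then the opening, from -1 (shut) to 1 (fully open), so that 0 is half open. A call has exactly 8 rows; each row is the pose to reach, as a shift and turn from the pose commanded when the call began, along the tool's axes at that moment, turning the shorter way round; what a row does not reach only later rows make up. A row lasts 1/8 s, in which the tool goes at most 62.5 mm and 10.7 degrees, less where a joint would pass 70% of its speed; a pose out of reach is approached as far as the arm can. A call with a number of a shift or a turn outside -1 to 1 is refused whole. A call with a gripper value outside its range is refused whole. The fingers move at their own pace and stop on an object; "grip_force" is the grip in N (left out, the last holds). Time passes only in rows, so rows that repeat a pose let the fingers close, or fill a call up. It gives the time, the measured TCP pose, the force, the opening and the grip force at its end, in the units of the state.
- manip.get_obs(): the state, without advancing time (a new reading comes with each control period).
- cams.camera(name): name is "scene" or "top"; returns the picture (400x640x3 uint8, blue, green, red); there is no depth.
- cams.camera_params(name): a dict with "K" (3x3 intrinsics, pixels), "R" (3x3) and "t" (3): a world point X has camera coordinates R X + t. Camera axes: x right, y down, z forward; pixel columns grow to the right and rows downward; lengths in m; the calibration is good to about 2 mm. A picture is of the moment at which its call begins. camera_params takes no time and is no camera call.
- manip.finish_job(): hands the job in; it is judged then, once.
The state is a dict: "time_s": time; "qpos": joint angles; "joint_vel": joint speeds; "tau": joint torques, N m; "tool_pos": TCP position; "tcp_rot": TCP orientation; "wrist_force": force on the tool from outside, world axes, zero at the start; "ft_torque": the same for the moment, N m; "grip_width": finger opening in m; "grasp_force": force on a finger pad.
Only numpy, scipy, OpenCV 4.12 (cv2) and the standard library are available. Lean on these libraries where they do the work, as an engineer would, in place of code of your own. Each camera call takes 0.05 s, during which the arm holds its last target. There are 200 camera calls.

### The job

Put the steel coin bank's neck back together: slip the thin rubber ring and then the thick steel ring fully down over the neck, then drop the lid's cross pin through the slot in the neck until the lid sits flush and turn it clockwise (seen from above) about 45 degrees, which is half way to the lock's click at a quarter turn. It must never reach the click, for that can only be undone with the key: finish while still gripping the lid there, without letting go, and leave the bottle, massage roller, clothes peg and spring clip alone.

Things in the scene. Friction and masses are not known exactly. Their poses are not given: they have to be found in the camera images.
- bank: Steel coin bank, fixed: box 110 x 110 mm, 50 mm high, with a round neck (diameter 44 mm, 28 mm high) on the middle of its flat top. Origin: centre of its underside, on the shelf, z up. The keyed slot in the neck's mouth runs along the bank's x axis. The thin dark coin slot near the -x edge of its top is not used.
- neck_top (a point): Centre of the neck's top, 78 mm above the shelf, axes as the bank's. Flush mouth plate 5 mm thick, its slot 34 mm long (x), 12 mm wide, widened to 20 mm over its middle 16 mm; hollow 28 mm deep. Under the plate a stop blocks anticlockwise turning; clockwise the lid turns freely to about 67 degrees, then meets a spring catch (about 3 N) that clicks over at about 90.
- seal: The thin ring: black rubber, rigid, outer diameter 66 mm, bore 49 mm, 10 mm thick, 30 g, lying flat on the shelf. Origin: centre of its underside. It goes on the neck first.
- collar: The thick ring: steel, outer diameter 66 mm, bore 49 mm, 14 mm thick, about 120 g, lying flat on the shelf. Origin: centre of its underside. It goes on second, on top of the thin ring.
- stand: Short upright wooden ring, fixed to the shelf, outer diameter 56 mm, bore 38 mm, 22 mm high; the lid rests on it. Origin: centre of its underside.
- lid: Steel bayonet lid, about 140 g, upright on the wooden ring. Origin: centre of the underside of its disc (diameter 60, 6 mm thick), z up. On the disc a grip bar 50 mm long (lid's x), 12 mm thick (y), 30 mm high, its top 36 mm above the origin. Below, a stem (see pin). When fully in, the disc rests on the neck's top.
- pin (a point): Centre of the lid's cross pin, 11.5 mm below the lid's origin: a round bar of diameter 8 mm, 30 mm long over its round ends, along the lid's x, parallel to the grip bar, at the foot of a stem of diameter 16 mm. Lowest point 15.5 mm below the lid's origin. It fits the slot either way round.
- bar_end (a point): Middle of the foot of the grip bar's one end: on the lid's +x axis, 25 mm from its centre line, 6 mm above the lid's origin.
- bottle: Green glass bottle, corked, diameter 64 mm, 210 mm tall, bystander. Origin: centre of its base.
- roller: Wooden massage roller on two axles of wheels, about 90 x 70 mm and 49 mm high, bystander. Origin: centre of its underside.
- peg: White plastic clothes peg lying flat, 75 x 14 mm, 12 mm high, bystander. Origin: centre of its underside.
- clip: Chrome spring clip lying flat, 45 x 32 mm, 22 mm high, bystander. Origin: centre of its underside.
There are look-alikes about, which are no part of the job. Leave any green or turquoise look-alike of the lid alone.

How it is judged:
On the way, in this order (a step that is already met when the one before it is completed fails the run):
1. the thin ring lies fully home round the neck on the bank's top, released, the thick ring not yet on (horizontal distance between seal and neck_top below 0.0045 m and z of seal in the frame of bank between 0.0475 and 0.0525 m and contact force between the fingers and seal below 0.2 N and horizontal distance between collar and neck_top above 0.04 m), for 0.2 s.
2. the thick ring lies fully home on the thin one round the neck, released (horizontal distance between each of seal, collar and neck_top below 0.0045 m and z of seal in the frame of bank between 0.0475 and 0.0525 m and z of collar in the frame of bank between 0.0575 and 0.0625 m and contact force between the fingers and collar below 0.2 N), for 0.2 s.
3. the lid sits flush on the neck with its pin through the slot, not yet turned (horizontal distance between lid and neck_top below 0.005 m and z of lid in the frame of bank below 0.0805 m and angle between the x axis of lid and the x axis of bank, either way round below 0.25 rad), for 0.1 s.
4. the lid is turned clockwise about 45 degrees, gripped (horizontal distance between lid and neck_top below 0.005 m and z of lid in the frame of bank below 0.0805 m and angle between the x axis of lid and the x axis of bank, either way round between 0.575 and 0.995 rad and ((x of bar_end in the frame of bank above 0.008 m and y of bar_end in the frame of bank below -0.008 m) or (x of bar_end in the frame of bank below -0.008 m and y of bar_end in the frame of bank above 0.008 m)) and contact force between the fingers and lid above 1.5 N), for 0.2 s.
At the end, for the whole second after the job is handed in: Both rings home on the neck, thin below thick (2.5 mm in height, 4.5 mm off centre); lid flush on the neck (2.5 mm in height, 5 mm off centre, 3.4 degrees of level), pin through the slot, turned clockwise 45 degrees give or take 12, at rest and gripped with at least 1.5 N (all of step 4 and horizontal distance between each of seal, collar and neck_top below 0.0045 m and z of seal in the frame of bank between 0.0475 and 0.0525 m and z of collar in the frame of bank between 0.0575 and 0.0625 m and angle between lid's own z axis and vertical below 0.06 rad and angular speed of lid below 0.1 rad/s and linear speed of lid below 0.02 m/s); the arm keeps its last pose, push and grip.
It fails at once if the inserted lid is turned more than 67 degrees, into the lock's click (horizontal distance between lid and neck_top below 0.005 m and z of lid in the frame of bank below 0.0805 m and angle between the x axis of lid and the x axis of bank, either way round above 1.17 rad).
It fails at once if the bottle is moved over 30 mm or tipped (distance of bottle from where it was at the start of the episode above 0.03 m or angle between bottle's own z axis and vertical above 0.3 rad).
It fails at once if the massage roller, clothes peg or spring clip is moved over 30 mm (distance of any of roller, peg, clip from where it was at the start of the episode above 0.03 m).
It also fails if it takes over 72 s, if anything falls off the work surface, if the arm or the gripper's body presses on something with over 40 N, if the wrist force passes 120 N, or if a joint passes its speed limit or range.

## Working session

There is one attempt and no reset: what is moved stays moved. The work goes in short steps, Python scripts to look and compute and a tool call to move; the robot and the scene stay as the last step left them, time stands still between calls to the robot, and variables do not carry over. Pictures are saved under pics/ and viewed, at most 13 in all, crops included, and the job is handed in when it is done.

Besides the shell and the picture viewer there is one more tool, called after "Call:" by a JSON object that holds its "name" and its "arguments". carry_out: Moves the arm, as the interface text tells. Scaled input: -1 to 1 covers 150 mm each way for a shift and 360 degrees each way for a turn. Its arguments: {"type":"object","properties":{"commands":{"type":"array"},"grip_force":{"type":"number"}},"required":["commands"]}

```bash
mkdir -p pics; python3 - <<'E'
from bench import manip, cams
import cv2,numpy as np
np.set_printoptions(precision=4,suppress=True)
o=manip.get_obs();print(o, manip.tcp_to_tips)
for n in("scene","top"):
    im=cams.camera(n);cv2.imwrite(f"pics/{n}0.png",im);p=cams.camera_params(n);print(n,p, -p["R"].T@p["t"])
E
```

```text
{'time_s': 0.0, 'qpos': array([ 1.186 ,  0.3203,  1.5657, -0.    ,  1.2574, -0.02  ]), 'joint_vel': array([-0.0004, -0.0012,  0.0004,  0.0004,  0.001 ,  0.0007]), 'tau': array([ -0.002 , -41.2445, -23.1977,   0.0725,   0.0457,  -0.0001]), 'tool_pos': array([0.205 , 0.5368, 0.2914]), 'tcp_rot': array([-0.5697, -3.0891,  0.0028]), 'wrist_force': array([-0.5847, -0.7307,  0.2506]), 'ft_torque': array([ 0.0416, -0.0202, -0.0374]), 'grasp_force': 0.0, 'grip_width': 0.09103834480830592} 0.0783
scene {'K': array([[428.8553,   0.    , 319.2969],
       [  0.    , 428.8553, 196.2502],
       [  0.    ,   0.    ,   1.    ]]), 'R': array([[ 0.4747,  0.8801,  0.0004],
       [ 0.4848, -0.2612, -0.8347],
       [-0.7345,  0.3965, -0.5507]]), 't': array([-0.2498, -0.2338,  1.4487])} [ 1.2961 -0.4156  0.6027]
top {'K': array([[508.047 ,   0.    , 323.0177],
       [  0.    , 508.047 , 194.1593],
       [  0.    ,   0.    ,   1.    ]]), 'R': array([[-0.0274, -0.9995,  0.0186],
       [-0.9951,  0.0255, -0.096 ],
       [ 0.0955, -0.0211, -0.9952]]), 't': array([-0.039 ,  0.5988,  1.3376])} [ 0.4671 -0.0261  1.3894]
```

View pics/scene0.png

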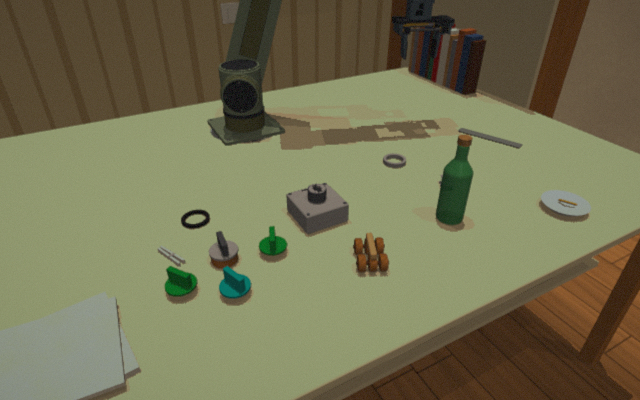

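View pics/top0.png

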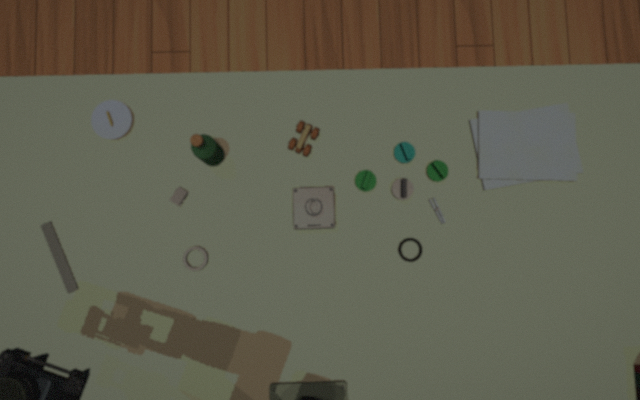

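Candidates, scene / top pixel:
- **Thin ring:** black ring (195,219) / (410,250).
- **Thick ring:** grey ring (395,160) / (197,257). The white dish (565,203) / (112,119) is not it.
- **Lid:** grey steel disc on the wooden ring (223,250) / (402,188). Look-alikes are green (272,243) / (365,180), green (180,283) / (437,170) and turquoise (235,287) / (404,152).
- **Bank:** (317,205) / (313,207).

I'll check these in one close crop.

```bash
cat > h.py <<'E'
import cv2,numpy as np
from bench import manip,cams
np.set_printoptions(precision=4,suppress=True)
def ray(n,uv):
    p=cams.camera_params(n);d=np.linalg.inv(p["K"])@np.array([uv[0],uv[1],1.]);return -p["R"].T@p["t"],p["R"].T@d
def plane(n,uv,z):
    c,d=ray(n,uv);return c+d*(z-c[2])/d[2]
def tri(uvs,uvt):
    c1,d1=ray("scene",uvs);c2,d2=ray("top",uvt)
    s=np.linalg.lstsq(np.c_[d1,-d2],c2-c1,rcond=None)[0]
    a,b=c1+s[0]*d1,c2+s[1]*d2;return (a+b)/2,np.linalg.norm(a-b)
def proj(n,X):
    p=cams.camera_params(n);q=p["K"]@(p["R"]@np.array(X)+p["t"]);return q[:2]/q[2]
E
python3 - <<'E'
import cv2,numpy as np
t=cv2.imread("pics/top0.png");s=cv2.imread("pics/scene0.png")
def c(im,x,y,w=32):
    return cv2.resize(cv2.convertScaleAbs(im[y-w:y+w,x-w:x+w],alpha=1.5 if im is t else 1),(260,260),interpolation=cv2.INTER_CUBIC)
cv2.imwrite("pics/crop1.png",np.vstack([np.hstack([c(t,313,207),c(t,402,188),c(t,197,257)]),np.hstack([c(s,317,205),c(s,223,250),c(s,395,160)])]))
E
```

```text
(no output)
```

View pics/crop1.png

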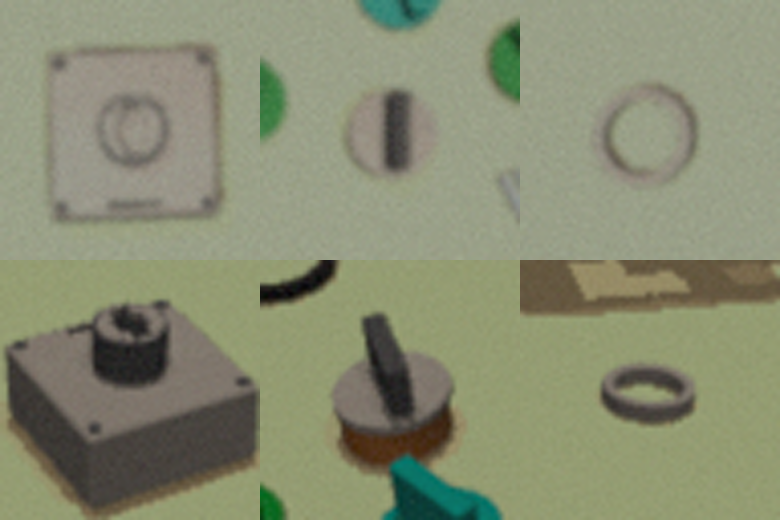

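```bash
cat > m.py <<'E'
from h import *
def blob(im,x,y,w,f):
    y0,x0=max(y-w,0),max(x-w,0)
    c=cv2.GaussianBlur(im[y0:y+w,x0:x+w],(3,3),0)
    m=f(cv2.cvtColor(c,cv2.COLOR_BGR2LAB).astype(float)).astype(np.uint8)
    k=[q for q in cv2.findContours(m,cv2.RETR_EXTERNAL,cv2.CHAIN_APPROX_NONE)[0]]
    q=max(k,key=cv2.contourArea);M=cv2.moments(q)
    (cx,cy),sz,a=cv2.minAreaRect(q)
    return np.array([M["m10"]/M["m00"]+x0,M["m01"]/M["m00"]+y0]),np.array([cx+x0,cy+y0]),sz,a,cv2.boxPoints(cv2.minAreaRect(q))+[x0,y0]
bg=lambda d:(lambda L:np.linalg.norm(L-np.median(L,(0,1)),axis=2)>d)
dark=lambda d:(lambda L:L[...,0]<np.median(L[...,0])*d)
E
python3 - <<'E'
from m import *
t=cv2.imread("pics/top0.png");s=cv2.imread("pics/scene0.png")
a=blob(t,410,250,22,dark(.6));b=blob(s,195,219,22,dark(.6));print("seal",a[:4],b[:3],tri(b[0],a[0]),plane("top",a[0],.005))
a=blob(t,197,257,22,lambda L:np.linalg.norm((L-np.median(L,(0,1)))[...,1:],axis=2)>5);b=blob(s,395,160,18,lambda L:np.linalg.norm((L-np.median(L,(0,1)))[...,1:],axis=2)>7);print("collar",a[:4],b[:3],tri(b[0],a[0]),plane("top",a[0],.007))
a=blob(t,402,188,16,lambda L:np.linalg.norm((L-np.median(L,(0,1)))[...,1:],axis=2)>5);print("lid disc",a[:4],plane("top",a[0],.025))
a=blob(t,402,188,13,dark(.6));P=[plane("top",p,.058)[:2] for p in a[4]];print("bar",a[:4],P,plane("top",a[0],.05))
print("bartop", tri([191+375/4.0625,218+(318-260)/4.0625],[370+397/4.0625,156+97/4.0625]))
T=np.array([[60,63],[205,57],[208,202],[60,207]])/4.0625+[281,175]
P=np.array([plane("top",p,.05) for p in T]);print("bank",P,P.mean(0))
S=np.array([[160,305],[18,345],[95,428],[242,381]])/4.0625+[285,173-64]
for i,p in enumerate(S): print(tri(p,T[(i)%4]))
print("neck top", plane("top",[281+133/4.0625,175+130/4.0625],.078),plane("scene",[285+131/4.0625,173+(323-260)/4.0625],.078), tri([285+131/4.0625,173+(323-260)/4.0625],[281+133/4.0625,175+130/4.0625]))
E
```

```text
seal (array([409.7841, 249.2582]), array([409.75, 249.25]), (22.62741470336914, 21.920310974121094), 45.0) (array([194.9613, 218.8688]), array([195., 219.]), (18.0, 28.0)) (array([ 0.4434, -0.2873,  0.0037]), np.float64(0.0001869078810915078)) [ 0.4434 -0.2871  0.005 ]
collar (array([202.034 , 251.2177]), array([201.5, 251.5]), (16.970561981201172, 5.656853675842285), 45.0) (array([394.0569, 160.3531]), array([394. , 160.5]), (15.0, 22.0)) (array([0.4556, 0.2745, 0.0197]), np.float64(0.006237490261258104)) [0.4537 0.2746 0.007 ]
lid disc (array([402.4558, 187.2532]), array([402.7264, 187.7075]), (18.260173797607422, 14.56928825378418), 60.945396423339844) [ 0.6112 -0.2707  0.025 ]
bar (array([403.0025, 187.6845]), array([403. , 187.5]), (17.0, 4.0), 90.0) [array([ 0.6298, -0.2619]), array([ 0.6296, -0.2725]), array([ 0.5844, -0.2706]), array([ 0.5846, -0.26  ])] [ 0.6074 -0.2677  0.05  ]
bartop (array([ 0.6738, -0.2941,  0.1568]), np.float64(0.25540445679755175))
bank [[ 0.6071  0.0174  0.05  ]
 [ 0.6087 -0.0772  0.05  ]
 [ 0.5141 -0.0764  0.05  ]
 [ 0.5134  0.0195  0.05  ]] [ 0.5608 -0.0292  0.05  ]
(array([ 0.5932, -0.0015,  0.0993]), np.float64(0.03864213059925485))
(array([ 0.5963, -0.091 ,  0.1018]), np.float64(0.03442376826227578))
(array([ 0.527 , -0.0576, -0.0087]), np.float64(0.047378331445715106))
(array([ 0.5281,  0.043 , -0.0071]), np.float64(0.04990032735885776))
neck top [ 0.5601 -0.0289  0.078 ] [ 0.5657 -0.0267  0.078 ] (array([ 0.5613, -0.0269,  0.0755]), np.float64(0.004503285485149703))
```

```bash
python3 - <<'E'
from m import *
t=cv2.imread("pics/top0.png");s=cv2.imread("pics/scene0.png")
T=np.array([[60,63],[205,57],[208,202],[60,207]])/4.0625+[281,175]
S=np.array([[160,305],[18,345],[95,428],[242,381]])/4.0625+[285,109]
# refine screws by darkness centroid
def ref(im,p,w=3):
    for _ in range(3):
        x,y=np.round(p).astype(int);g=cv2.cvtColor(im,cv2.COLOR_BGR2GRAY)[y-w:y+w+1,x-w:x+w+1].astype(float)
        k=np.clip(np.median(g)-g-3,0,None);Y,X=np.mgrid[-w:w+1,-w:w+1];p=np.array([x+(k*X).sum()/k.sum(),y+(k*Y).sum()/k.sum()])
    return p
T2=[ref(t,p) for p in T];S2=[ref(s,p) for p in S]
P=np.array([plane("top",p,.05) for p in T2]);Q=np.array([plane("scene",p,.05) for p in S2[::-1]])
print(T2,S2);print(P,P.mean(0));print(Q,Q.mean(0))
for i in range(4): print(tri(S2[3-i],T2[i]))
for R in(P,Q):
    v=R[0]+R[1]-R[2]-R[3];w=R[0]+R[3]-R[1]-R[2];print("yaw",np.degrees([np.arctan2(v[1],v[0]),np.arctan2(-w[0],w[1])]))
print("collar",tri([394.6,160.9],[196,258]),plane("top",[196,258],.007),plane("scene",[394.6,160.9],.007))
# bank outline
L=lambda d:(lambda L:np.linalg.norm((L-L[0,0])[...,1:],axis=2)>d)
for d in(4,5,6):
    a=blob(t,313,207,30,L(d));print(a[:4],plane("top",a[1],.05))
g=cv2.GaussianBlur(cv2.cvtColor(t[225:290,165:230],cv2.COLOR_BGR2GRAY),(3,3),0)
g4=cv2.resize(g,None,fx=4,fy=4,interpolation=cv2.INTER_CUBIC)
c=cv2.HoughCircles(g4,cv2.HOUGH_GRADIENT,1,20,param1=40,param2=15,minRadius=30,maxRadius=60);print(c[0][:4]/4+[165,225,0] if c is not None else c)
E
```

```text
[array([294.933, 189.933]), array([330.7917, 188.6417]), array([332.3958, 224.5521]), array([295.7836, 226.6269])] [array([324.0212, 184.2493]), array([288.327 , 196.6415]), array([307.6167, 217.662 ]), array([344.7646, 206.1002])]
[[ 0.6087  0.0196  0.05  ]
 [ 0.6097 -0.0755  0.05  ]
 [ 0.5145 -0.077   0.05  ]
 [ 0.5116  0.0195  0.05  ]] [ 0.5611 -0.0283  0.05  ]
[[ 0.6218  0.0138  0.05  ]
 [ 0.6213 -0.0802  0.05  ]
 [ 0.526  -0.0822  0.05  ]
 [ 0.5175  0.0178  0.05  ]] [ 0.5716 -0.0327  0.05  ]
(array([0.61  , 0.0205, 0.0406]), np.float64(0.0013239861318439722))
(array([ 0.6108, -0.0754,  0.0416]), np.float64(0.0007530474694734218))
(array([ 0.5148, -0.0773,  0.0419]), np.float64(8.449747835983338e-05))
(array([0.512 , 0.0201, 0.0463]), np.float64(0.0011191240911886155))
yaw [0.4675 1.1653]
yaw [-0.5644  2.3674]
collar (array([0.4371, 0.2933, 0.0043]), np.float64(0.004189571408170355)) [0.436  0.2909 0.007 ] [0.4416 0.2922 0.007 ]
(array([313.574 , 207.2954]), array([313.5, 207. ]), (42.0, 41.0), 90.0) [ 0.5621 -0.0284  0.05  ]
(array([314.0991, 207.3098]), array([313.8605, 207.0356]), (40.91752624511719, 40.88629150390625), 88.21009063720703) [ 0.562  -0.0293  0.05  ]
(array([314.984, 200.609]), array([313.7981, 203.3465]), (31.587003707885742, 38.8323860168457), 87.95458984375) [ 0.5718 -0.0294  0.05  ]
None
```

Call:
{"name": "carry_out", "arguments": {"commands": [[-0.11,-0.12,0,0,0,0,1],[-0.22,-0.25,0,0,0,0,1],[-0.33,-0.37,0,0,0,0,1],[-0.44,-0.5,0,0,0,0,1],[-0.55,-0.62,0,0,0,0,1],[-0.66,-0.75,0,0,0,0,1],[-0.78,-0.88,0,0,0,0,1],[-0.9,-1,0,0,0,0,1]]}}

```text
time_s: 1.1
tool_pos: [0.278, 0.3473, 0.2923]
tcp_rot: [0.57, 3.089, 0.0]
wrist_force: [0.0, 0.0, -0.3]
grip_width: 0.0915
grasp_force: 0.0
```

Call:
{"name": "carry_out", "arguments": {"commands": [[-0.11,-0.12,0,0,0,0,1],[-0.22,-0.25,0,0,0,0,1],[-0.33,-0.37,0,0,0,0,1],[-0.44,-0.5,0,0,0,0,1],[-0.55,-0.62,0,0,0,0,1],[-0.66,-0.75,0,0,0,0,1],[-0.78,-0.88,0,0,0,0,1],[-0.9,-1,0,0,0,0,1]]}}

```text
time_s: 2.1
tool_pos: [0.3502, 0.1591, 0.2923]
tcp_rot: [0.57, 3.089, 0.0]
wrist_force: [-0.3, -0.3, 1.1]
grip_width: 0.0912
grasp_force: 0.0
```

Call:
{"name": "carry_out", "arguments": {"commands": [[-0.11,-0.12,0,0,0,0,1],[-0.22,-0.25,0,0,0,0,1],[-0.33,-0.37,0,0,0,0,1],[-0.44,-0.5,0,0,0,0,1],[-0.55,-0.62,0,0,0,0,1],[-0.66,-0.75,0,0,0,0,1],[-0.78,-0.88,0,0,0,0,1],[-0.9,-1,0,0,0,0,1]]}}

```text
time_s: 3.1
tool_pos: [0.4226, -0.0291, 0.2923]
tcp_rot: [0.571, 3.089, 0.0]
wrist_force: [0.4, 0.5, 0.1]
grip_width: 0.0914
grasp_force: 0.0
```

```bash
cat > go.py <<'E'
# work out the shift/turn to a tool-down pose: x y z(tips) phi(deg, world angle of tool y)
import sys
from h import *
from scipy.spatial.transform import Rotation as R
x,y,zt,phi=map(float,sys.argv[1:5])
o=manip.get_obs();R0=R.from_rotvec(o["tcp_rot"]);a=np.radians(phi)
yv=[np.cos(a),np.sin(a),0];Rt=R.from_matrix(np.c_[np.cross(yv,[0,0,-1]),yv,[0,0,-1]])
d=R0.inv().apply(np.array([x,y,zt+manip.tcp_to_tips])-o["tool_pos"]);r=(R0.inv()*Rt).as_rotvec()
yy=R0.apply([0,1,0])
print("t",o["time_s"],"tool",o["tool_pos"],"tips",o["tool_pos"][2]-manip.tcp_to_tips,"phi",np.degrees(np.arctan2(yy[1],yy[0])),"q6",o["qpos"][5],"F",o["wrist_force"],"M",o["ft_torque"],"w",o["grip_width"],o["grasp_force"])
print("shift/150",d/.15,"turn/360",r/(2*np.pi),"mm",d*1000)
E
python3 go.py .443 -.287 .1 90
```

```text
t 3.1 tool [ 0.4226 -0.0291  0.2923] tips 0.21398975456658942 phi 69.06809411234306 q6 -1.3014354995135793 F [0.4159 0.5127 0.0782] M [ 0.0232 -0.0254  0.0025] w 0.09138723292208709 0.0
shift/150 [-0.7413 -1.5577  0.7597] turn/360 [ 0.      0.     -0.0581] mm [-111.2002 -233.6551  113.9592]
```

Call:
{"name": "carry_out", "arguments": {"commands": [[-0.05,-0.12,0.05,0,0,-0.007,1],[-0.1,-0.25,0.1,0,0,-0.014,1],[-0.18,-0.37,0.18,0,0,-0.021,1],[-0.26,-0.5,0.26,0,0,-0.028,1],[-0.34,-0.62,0.34,0,0,-0.035,1],[-0.42,-0.75,0.42,0,0,-0.042,1],[-0.5,-0.88,0.5,0,0,-0.05,1],[-0.6,-1,0.6,0,0,-0.0581,1]]}}

```text
time_s: 4.1
tool_pos: [0.4529, -0.2011, 0.2021]
tcp_rot: [-0.002, 3.141, -0.0]
wrist_force: [0.3, -0.2, 0.4]
grip_width: 0.0917
grasp_force: 0.0
```

```bash
python3 go.py .443 -.287 .003 90
```

```text
t 4.1 tool [ 0.4529 -0.2011  0.2021] tips 0.12381991003458227 phi 90.07610082197307 q6 -2.0133762069859418 F [ 0.2627 -0.2088  0.3982] M [ 0.027   0.0293 -0.0149] w 0.09171022591999842 0.0
shift/150 [ 0.0676 -0.5723  0.8055] turn/360 [-0.      0.0001  0.0002] mm [ 10.1357 -85.8437 120.8263]
```

Call:
{"name": "carry_out", "arguments": {"commands": [[0.02,-0.2,0.1,0,0,0,1],[0.04,-0.4,0.2,0,0,0,1],[0.066,-0.573,0.3,0,0,0,1],[0.066,-0.573,0.45,0,0,0,1],[0.066,-0.573,0.6,0,0,0,1],[0.066,-0.573,0.72,0,0,0,1],[0.066,-0.573,0.8,0,0,0,1],[0.066,-0.573,0.805,0,0,0,1]]}}

```text
time_s: 5.1
tool_pos: [0.443, -0.2859, 0.081]
tcp_rot: [-0.0, -3.14, -0.001]
wrist_force: [-0.2, 0.5, 0.1]
grip_width: 0.0913
grasp_force: 0.0
```

Call:
{"name": "carry_out", "arguments": {"commands": [[0,0,0,0,0,0,0.5],[0,0,0,0,0,0,0.3],[0,0,0,0,0,0,0.2],[0,0,0,0,0,0,0.2],[0,0,0,0,0,0,0.2],[0,0,0,0,0,0,0.2],[0,0,0,0,0,0,0.2],[0,0,0,0,0,0,0.2]], "grip_force": 8}}

```text
time_s: 6.1
tool_pos: [0.4439, -0.286, 0.0819]
tcp_rot: [-0.0, 3.141, -0.001]
wrist_force: [-0.5, 0.5, 5.5]
grip_width: 0.066
grasp_force: 8.0
```

```bash
python3 - <<'E'
from m import *
t=cams.camera("top");s=cams.camera("scene")
c=lambda im,x,y,w:cv2.resize(im[y-w:y+w,x-w:x+w],(390,390),interpolation=cv2.INTER_CUBIC)
cv2.imwrite("pics/grip1.png",np.hstack([c(s,195,200,60),c(cv2.convertScaleAbs(t,alpha=1.7),410,250,40)]))
E
python3 go.py .561 -.0285 .1 90
```

```text
t 6.2 tool [ 0.4439 -0.286   0.0819] tips 0.0035956576859485084 phi 90.01495103103596 q6 -2.1653929582039892 F [-0.1646  0.8569  5.9829] M [0.1333 0.0401 0.0466] w 0.06611813243398279 8.000705195590854
shift/150 [-0.7815  1.7164 -0.6427] turn/360 [-0.0001  0.0001  0.    ] mm [-117.2209  257.459   -96.4119]
```

View pics/grip1.png

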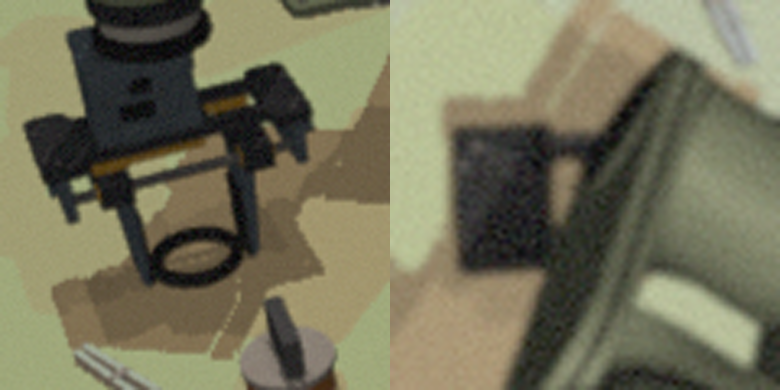

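The crop shows the black ring between the pads at opening 66 mm. I'll carry it over the neck.

Call:
{"name": "carry_out", "arguments": {"commands": [[0,0,-0.3,0,0,0,0.2],[0,0,-0.6,0,0,0,0.2],[-0.15,0.15,-0.64,0,0,0,0.2],[-0.3,0.35,-0.64,0,0,0,0.2],[-0.45,0.55,-0.64,0,0,0,0.2],[-0.6,0.7,-0.64,0,0,0,0.2],[-0.7,0.85,-0.64,0,0,0,0.2],[-0.78,1,-0.64,0,0,0,0.2]]}}

```text
time_s: 7.2
tool_pos: [0.5609, -0.1349, 0.1768]
tcp_rot: [0.001, -3.14, -0.001]
wrist_force: [-0.2, 0.1, -0.2]
grip_width: 0.066
grasp_force: 8.0
```

```bash
python3 go.py .5615 -.028 .09 90
```

```text
t 7.2 tool [ 0.5609 -0.1349  0.1768] tips 0.0984570567043526 phi 90.02818633329387 q6 -1.8273618601584716 F [-0.2251  0.145  -0.1817] M [ 0.0537 -0.0095 -0.0311] w 0.06596773245059523 7.999254749156535
shift/150 [-0.0045  0.7127  0.0566] turn/360 [ 0.0001 -0.0002  0.0001] mm [ -0.6675 106.9092   8.4973]
```

Call:
{"name": "carry_out", "arguments": {"commands": [[0,0.15,0,0,0,0,0.2],[0,0.3,0,0,0,0,0.2],[0,0.45,0,0,0,0,0.2],[-0.004,0.6,0.02,0,0,0,0.2],[-0.004,0.713,0.05,0,0,0,0.2],[-0.004,0.713,0.08,0,0,0,0.2],[-0.004,0.713,0.08,0,0,0,0.2],[-0.004,0.713,0.08,0,0,0,0.2]]}}

```text
time_s: 8.2
tool_pos: [0.5612, -0.0296, 0.1655]
tcp_rot: [0.001, 3.142, -0.0]
wrist_force: [1.4, 1.1, -0.8]
grip_width: 0.0657
grasp_force: 8.0
```

```bash
python3 - <<'E'
from m import *
s=cams.camera("scene")
c=lambda im,x,y,w:cv2.resize(im[y-w:y+w,x-w:x+w],(560,560),interpolation=cv2.INTER_CUBIC)
cv2.imwrite("pics/over1.png",c(s,317,190,35))
E
python3 go.py .5615 -.028 .056 90
```

```text
t 8.25 tool [ 0.5613 -0.0296  0.1655] tips 0.08724162157010963 phi 89.96437627351527 q6 -1.6432248022181 F [-1.1994 -0.0025 -0.2768] M [ 0.0527  0.0306 -0.049 ] w 0.0661489135491774 7.9999338439665735
shift/150 [-0.0014  0.0105  0.2083] turn/360 [-0.      0.     -0.0001] mm [-0.2091  1.5743 31.2416]
```

View pics/over1.png

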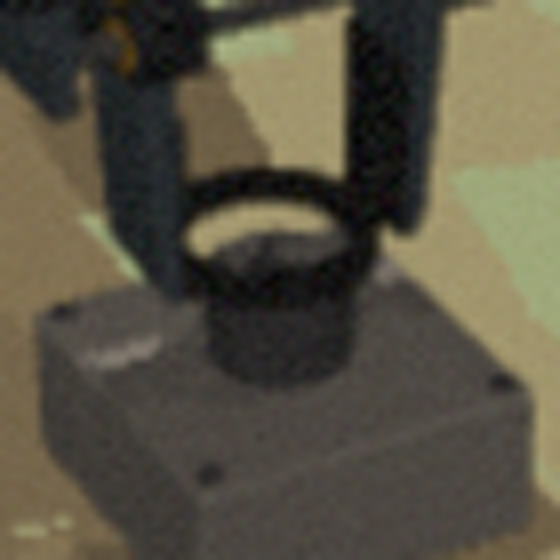

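```bash
python3 - <<'E'
from m import *
for P in([.561,-.0285,.078],[.561,-.0285,.05],[.5612,-.0296,.0887],[.561,-.0245,.05]): print(P,proj("scene",P))
im=cv2.imread("pics/over1.png");g=cv2.GaussianBlur(cv2.cvtColor(im,cv2.COLOR_BGR2GRAY),(3,3),0)
for y in(225,235,245,330,345,360): print(y,g[y,140:420:8])
for x in(260,270,280,290): print(x,g[150:410:8,x])
g=cv2.cvtColor(cv2.imread("pics/scene0.png"),cv2.COLOR_BGR2GRAY)
for y in(192,195,198,200):print(y,g[y,300:335])
for x in(315,317,319):print(x,g[178:212,x])
E
```

```text
[0.561, -0.0285, 0.078] [315.5923 187.7298]
[0.561, -0.0285, 0.05] [315.6449 197.9065]
[0.5612, -0.0296, 0.0887] [315.1858 183.9173]
[0.561, -0.0245, 0.05] [317.1614 197.4556]
225 [ 38  34  41  43  42  30  55 110 137 145 152 154 153 149 146 144 140 126
 136 147 148 147 140 115  80  40  22  13  14  23  46  64  30  28  54]
235 [ 33  29  36  44  34  47  94 151 152 148 146 141 130 108  86  78  64  67
  66  74  71  85  84  81  64  53  33  17  23  32  86 132  96  86 100]
245 [ 40  28  37  40  44  45  82 135 146 131 100  89  69  62  68  51  40  54
  61  64  62  63  66  61  63  56  37  24  22  31  87 148 149 151 151]
330 [78 80 85 80 79 78 75 66 56 40 33 31 41 37 41 39 40 40 40 36 43 39 46 40
 39 38 38 55 70 71 69 73 75 77 76]
345 [114 116 107  79  74  64  65  67  58  35  36  38  37  40  40  46  42  37
  40  43  39  37  35  34  38  32  41  60  73  75  75  72  72  73  71]
360 [84 80 67 66 66 67 67 66 58 48 37 32 39 43 40 39 37 43 39 33 41 42 37 43
 38 38 52 73 72 75 68 73 72 73 74]
260 [ 95  89  58  17  20  21  53 120 156 148 115  62  51  43  31  30  22  15
  17  22  31  37  35  42  44  44  3
[... 760 characters left out ...]
16 111 110  90  39  34  35  37  38  42  39  42  40  36
  37  42  31  36  39  30  26  49  82 111 120 120 120 120 120 119 117]
200 [119 117 122 121 115 120 117 104  62  43  32  35  30  41  31  36  41  36
  33  33  37  36  33  32  43  70 108 113 116 118 117 120 120 120 120]
315 [152 147 151 150 150 129  76  46  37  36  35  37  70 105  91  67  42  36
  38  34  42  34  36  36  40  58  90 115 119 116 118 119 117 117]
317 [147 152 150 148 151 139 108  96  65  51  35  38  48  79 101  69  39  40
  43  35  36  35  36  34  34  55  85 119 118 119 121 119 120 120]
319 [149 148 147 149 147 137 108 108  70  52  39  34  37  59  80  62  39  35
  31  41  42  35  33  37  41  62  89 120 121 120 118 118 119 121]
```

Call:
{"name": "carry_out", "arguments": {"commands": [[-0.005,0.014,0,0,0,0,0.2],[-0.005,0.014,0.02,0,0,0,0.2],[-0.005,0.014,0.04,0,0,0,0.2],[-0.005,0.014,0.06,0,0,0,0.2],[-0.005,0.014,0.08,0,0,0,0.2],[-0.005,0.014,0.1,0,0,0,0.2],[-0.005,0.014,0.12,0,0,0,0.2],[-0.005,0.014,0.12,0,0,0,0.2]]}}

```text
time_s: 9.25
tool_pos: [0.5618, -0.0268, 0.1472]
tcp_rot: [0.0, -3.141, -0.0]
wrist_force: [0.6, -1.0, -0.5]
grip_width: 0.066
grasp_force: 8.0
```

```bash
python3 go.py .562 -.0275 .0545 90
```

```text
t 9.25 tool [ 0.5618 -0.0268  0.1472] tips 0.06888394315605532 phi 90.01504447135828 q6 -1.639288170628046 F [ 0.6017 -1.016  -0.4743] M [0.0122 0.023  0.0121] w 0.06603492624339877 8.000000137835741
shift/150 [-0.0016 -0.0047  0.0959] turn/360 [ 0.     -0.0001  0.    ] mm [-0.234  -0.7044 14.3837]
```

Call:
{"name": "carry_out", "arguments": {"commands": [[-0.001,-0.004,0.03,0,0,0,0.2],[-0.001,-0.004,0.06,0,0,0,0.2],[-0.001,-0.004,0.085,0,0,0,0.2],[-0.001,-0.004,0.095,0,0,0,0.2],[-0.001,-0.004,0.095,0,0,0,0.8],[-0.001,-0.004,0.095,0,0,0,0.9],[-0.001,-0.004,0.095,0,0,0,1],[-0.001,-0.004,0.095,0,0,0,1]]}}

```text
time_s: 10.25
tool_pos: [0.5621, -0.0274, 0.1334]
tcp_rot: [-0.0, 3.141, 0.0]
wrist_force: [-0.2, -0.2, -0.4]
grip_width: 0.0912
grasp_force: 0.0
```

```bash
python3 go.py .437 .292 .003 90;cat > pic.py <<'E'
from m import *
import sys
n,x,y,w,f=sys.argv[1],*map(int,sys.argv[2:5]),sys.argv[5]
im=cams.camera(n);cv2.imwrite("pics/full_"+f,im);cv2.imwrite("pics/"+f,cv2.resize(im[y-w:y+w,x-w:x+w],(480,480),interpolation=cv2.INTER_CUBIC))
E
```

```text
t 10.25 tool [ 0.5621 -0.0274  0.1334] tips 0.05506579645818731 phi 90.01805190090506 q6 -1.6403202044374323 F [-0.2192 -0.2418 -0.3543] M [0.0871 0.0363 0.0209] w 0.0911877454615842 0.0
shift/150 [0.8337 2.1295 0.347 ] turn/360 [0.     0.     0.0001] mm [125.0511 319.4197  52.046 ]
```

Call:
{"name": "carry_out", "arguments": {"commands": [[0,0,-0.15,0,0,0,1],[0,0,-0.3,0,0,0,1],[0,0.1,-0.4,0,0,0,1],[0.1,0.28,-0.4,0,0,0,1],[0.25,0.46,-0.4,0,0,0,1],[0.4,0.64,-0.4,0,0,0,1],[0.55,0.82,-0.4,0,0,0,1],[0.65,1,-0.4,0,0,0,1]]}}

```text
time_s: 11.25
tool_pos: [0.463, 0.1241, 0.1933]
tcp_rot: [0.001, -3.141, -0.001]
wrist_force: [-0.9, 0.3, -0.0]
grip_width: 0.0908
grasp_force: 0.0
```

```bash
python3 pic.py scene 317 195 35 seated1.png; python3 - <<'E'
from m import *
t=cv2.imread("pics/top0.png");s=cv2.imread("pics/scene0.png")
# ring = less green-yellow than cloth: b channel deviation
for n,im,x,y,w,thr in(("top",t,196,258,22,None),("scene",s,394,161,20,None)):
    c=cv2.GaussianBlur(im[y-w:y+w,x-w:x+w],(3,3),0).astype(float)
    d=np.linalg.norm(c-np.median(c[:4],(0,1)),axis=2)
    d=(d/d.max()*255).astype(np.uint8);T,m=cv2.threshold(d,0,255,cv2.THRESH_OTSU)
    q=cv2.convexHull(np.vstack([k for k in cv2.findContours(m,cv2.RETR_EXTERNAL,cv2.CHAIN_APPROX_NONE)[0] if len(k)>6]))
    e=cv2.fitEllipse(q);B=cv2.boundingRect(q);uv=np.array([B[0]+(B[2]-1)/2+x-w,B[1]+(B[3]-1)/2+y-w]);print(n,T,e,B,uv,np.array(e[0])+[x-w,y-w],plane(n,uv,.007))
    print(np.where(m[::2]>0,1,0)) if n=="top" else 0
E
```

```text
top 70.0 ((22.70376968383789, 21.62651824951172), (24.599933624267578, 25.815479278564453), 51.377288818359375) (10, 9, 25, 25) [196. 257.] [196.7038 257.6265] [0.4387 0.2909 0.007 ]
[[0 0 0 0 0 0 0 0 0 0 0 0 0 0 0 0 0 0 0 0 0 0 0 0 0 0 0 0 0 0 0 0 0 0 0 0
  0 0 0 0 0 0 0 0]
 [0 0 0 0 0 0 0 0 0 0 0 0 0 0 0 0 0 0 0 0 0 0 0 0 0 0 0 0 0 0 0 0 0 0 0 0
  0 0 0 0 0 0 0 0]
 [0 0 0 0 0 0 0 0 0 0 0 0 0 0 0 0 0 0 0 0 0 0 0 0 0 0 0 0 0 0 0 0 0 0 0 0
  0 0 0 0 0 0 0 0]
 [0 0 0 0 0 0 0 0 0 0 0 0 0 0 0 0 0 0 0 0 0 0 0 0 0 0 0 0 0 0 0 0 0 0 0 0
  0 0 0 0 0 0 0 0]
 [0 0 0 0 0 0 0 0 0 0 0 0 0 0 0 0 0 0 0 0 0 0 0 0 0 0 0 0 0 0 0 0 0 0 0 0
  0 0 0 0 0 0 0 0]
 [0 0 0 0 0 0 0 0 0 0 0 0 0 0 0 0 0 0 0 0 1 1 1 1 1 1 1 1 1 0 0 0 0 0 0 0
  0 0 0 0 0 0 0 0]
 [0 0 0 0 0 0 0 0 0 0 0 0 0 0 0 0 1 1 1 1 1 1 1 1 1 1 1 1 1 1 1 1 0 0 0 0
  0 0 0 0 0 0 0 0]
 [0 0 0 0 0 0 0 0 0 0 0 0 0 0 1 1 1 1 1 0 0 0 0 0 0 0 0 1 1 1 1 1 1 0 0 0
  0 0 0 0 0 0 0 0]
 [0 0 0 0 0 0 0 0 0 0 0 0 1 1 1 1 1 0 0 0 0 0 0 0 0 0 0 0 0 0 1 1 1 1 1 0
  0 0 0 0 0 0 0 0]
 [0 0 0 0 0 0 0 0 0 0 0 1 1 1 1 1 0 0 0 0 0 0 0 0 0 0 0 0 0 0 1 1 1 1 1 0
  0 0 
[... 613 characters left out ...]
1 1 1 1 1 1 1 1 1 1 0 0 0 0 0 0
  0 0 0 0 0 0 0 0]
 [0 0 0 0 0 0 0 0 0 0 0 0 0 0 0 0 0 0 0 0 0 0 0 0 0 0 0 0 0 0 0 0 0 0 0 0
  0 0 0 0 0 0 0 0]
 [0 0 0 0 0 0 0 0 0 0 0 0 0 0 0 0 0 0 0 0 0 0 0 0 0 0 0 0 0 0 0 0 0 0 0 0
  0 0 0 0 0 0 0 0]
 [0 0 0 0 0 0 0 0 0 0 0 0 0 0 0 0 0 0 0 0 0 0 0 0 0 0 0 0 0 0 0 0 0 0 0 0
  0 0 0 0 0 0 0 0]
 [0 0 0 0 0 0 0 0 0 0 0 0 0 0 0 0 0 0 0 0 0 0 0 0 0 0 0 0 0 0 0 0 0 0 0 0
  0 0 0 0 0 0 0 0]
 [0 0 0 0 0 0 0 0 0 0 0 0 0 0 0 0 0 0 0 0 0 0 0 0 0 0 0 0 0 0 0 0 0 0 0 0
  0 0 0 0 0 0 0 0]]
scene 90.0 ((19.99005699157715, 19.928905487060547), (14.538908004760742, 22.947322845458984), 94.6111831665039) (9, 13, 23, 15) [394. 161.] [393.9901 160.9289] [0.4413 0.2904 0.007 ]
```

View pics/seated1.png

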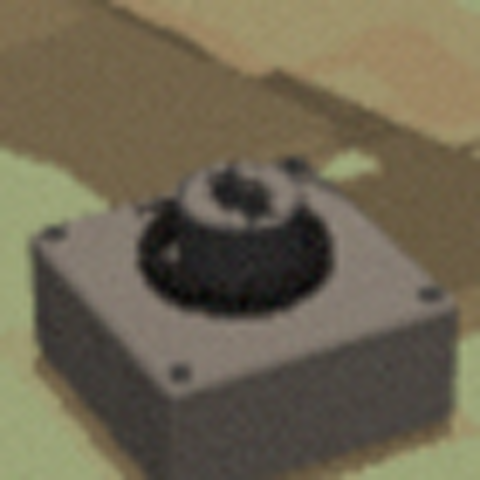

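The thin ring sits flat at the foot of the neck, centre about (235,250) in the crop. Next is the thick ring at (0.439, 0.290).

```bash
python3 go.py .439 .290 .003 90
```

```text
t 11.3 tool [0.4614 0.1263 0.1932] tips 0.11487094419047232 phi 90.08847563618603 q6 -1.3327957197350584 F [-1.5374  1.1959  0.4633] M [0.0195 0.1118 0.0032] w 0.09092705769814317 0.0
shift/150 [0.1459 1.0902 0.7486] turn/360 [ 0.0004 -0.0004  0.0002] mm [ 21.8885 163.5266 112.2947]
```

Call:
{"name": "carry_out", "arguments": {"commands": [[0.02,0.15,0.05,0,0,0,1],[0.05,0.3,0.1,0,0,0,1],[0.08,0.45,0.15,0,0,0,1],[0.11,0.6,0.2,0,0,0,1],[0.14,0.75,0.25,0,0,0,1],[0.146,0.9,0.3,0,0,0,1],[0.146,1,0.35,0,0,0,1],[0.146,1,0.35,0,0,0,1]]}}

```text
time_s: 12.3
tool_pos: [0.4423, 0.2732, 0.1401]
tcp_rot: [0.003, -3.141, 0.001]
wrist_force: [-0.1, -0.5, -0.4]
grip_width: 0.0911
grasp_force: 0.0
```

```bash
python3 go.py .439 .290 .003 90
```

```text
t 12.3 tool [0.4423 0.2732 0.1401] tips 0.0618343910946179 phi 90.1090748187267 q6 -1.0413578874336116 F [-0.0985 -0.4741 -0.3559] M [ 0.0565  0.0382 -0.0106] w 0.09109934245479757 0.0
shift/150 [0.0211 0.112  0.3922] turn/360 [-0.0001 -0.0002  0.0003] mm [ 3.168  16.7946 58.8273]
```

Call:
{"name": "carry_out", "arguments": {"commands": [[0.021,0.112,0.1,0,0,0,1],[0.021,0.112,0.2,0,0,0,1],[0.021,0.112,0.3,0,0,0,1],[0.021,0.112,0.38,0,0,0,1],[0.021,0.112,0.387,0,0,0,1],[0.021,0.112,0.387,0,0,0,0.6],[0.021,0.112,0.387,0,0,0,0.3],[0.021,0.112,0.387,0,0,0,0.2]], "grip_force": 20}}

```text
time_s: 13.3
tool_pos: [0.4397, 0.2896, 0.0832]
tcp_rot: [-0.0, 3.14, 0.002]
wrist_force: [0.0, -0.4, 0.2]
grip_width: 0.0641
grasp_force: 14.7
```

Call:
{"name": "carry_out", "arguments": {"commands": [[0,0,0,0,0,0,0.1],[0,0,0,0,0,0,0.1],[0,0,-0.03,0,0,0,0.1],[0,0,-0.1,0,0,0,0.1],[0,0,-0.25,0,0,0,0.1],[0,0,-0.4,0,0,0,0.1],[0,0,-0.55,0,0,0,0.1],[0,0,-0.65,0,0,0,0.1]]}}

```text
time_s: 14.3
tool_pos: [0.4396, 0.2894, 0.1817]
tcp_rot: [-0.0, 3.14, 0.001]
wrist_force: [0.3, 0.4, -1.2]
grip_width: 0.0642
grasp_force: 20.0
```

```bash
python3 go.py .562 -.0275 .1 90
```

```text
t 14.3 tool [0.4396 0.2894 0.1817] tips 0.10337539116423132 phi 90.01668262670941 q6 -1.0106707830276591 F [ 0.2682  0.3924 -1.184 ] M [ 0.0332 -0.029  -0.0012] w 0.06420261570012349 19.99950921308482
shift/150 [-0.8157 -2.1127  0.022 ] turn/360 [0.0001 0.0002 0.    ] mm [-122.351  -316.9092    3.3021]
```

```bash
python3 - <<'E'
from m import *
u=proj("scene",[.4396,.2894,.11]).astype(int);print(proj("scene",[.4396,.2894,.107]))
im=cams.camera("scene");w=30;x,y=u;cv2.imwrite("pics/full_col.png",im)
a=cv2.resize(im[y-w:y+w,x-w:x+w],(480,480),interpolation=cv2.INTER_CUBIC)
t=cams.camera("top");u=proj("top",[.4396,.2894,.11]).astype(int);x,y=u;w=40
b=cv2.resize(cv2.convertScaleAbs(t[y-w:y+w,x-w:x+w],alpha=1.7),(310,310))
b=cv2.copyMakeBorder(b,0,170,0,0,cv2.BORDER_CONSTANT);cv2.imwrite("pics/col.png",np.hstack([a,b]))
E
```

```text
[396.8511 128.8872]
```

View pics/col.png

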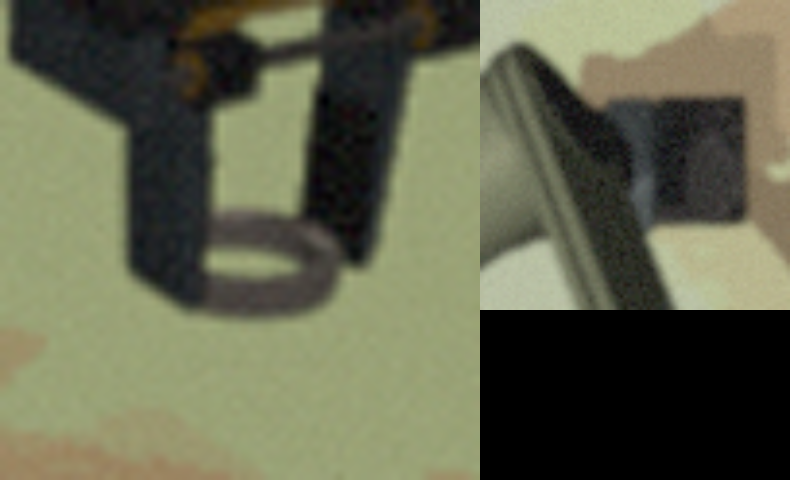

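Ring is held level, right outer edge about (340,262) in the crop. I'll carry it over the neck and compare there.

Call:
{"name": "carry_out", "arguments": {"commands": [[-0.05,-0.12,0,0,0,0,0.1],[-0.1,-0.25,0,0,0,0,0.1],[-0.15,-0.37,0,0,0,0,0.1],[-0.2,-0.5,0,0,0,0,0.1],[-0.25,-0.62,0,0,0,0,0.1],[-0.3,-0.75,0,0,0,0,0.1],[-0.35,-0.88,0,0,0,0,0.1],[-0.4,-1,0,0,0,0,0.1]]}}

```text
time_s: 15.4
tool_pos: [0.4993, 0.1375, 0.1792]
tcp_rot: [-0.001, -3.139, 0.001]
wrist_force: [-0.3, 1.2, -0.8]
grip_width: 0.0639
grasp_force: 20.0
```

Call:
{"name": "carry_out", "arguments": {"commands": [[-0.05,-0.12,0,0,0,0,0.1],[-0.1,-0.25,0,0,0,0,0.1],[-0.15,-0.37,0,0,0,0,0.1],[-0.2,-0.5,0,0,0,0,0.1],[-0.25,-0.62,0,0,0,0,0.1],[-0.3,-0.75,0,0,0,0,0.1],[-0.35,-0.88,0,0,0,0,0.1],[-0.4,-1,0,0,0,0,0.1]]}}

```text
time_s: 16.4
tool_pos: [0.56, -0.0119, 0.1802]
tcp_rot: [-0.0, 3.142, 0.0]
wrist_force: [0.3, -0.2, -1.3]
grip_width: 0.0643
grasp_force: 20.0
```

```bash
python3 go.py .562 -.0275 .092 90
```

```text
t 16.4 tool [ 0.56   -0.0119  0.1802] tips 0.10186633384803802 phi 90.004674726848 q6 -1.6128214627440465 F [ 0.2626 -0.2438 -1.3246] M [ 0.0536 -0.046  -0.0384] w 0.06433851412258466 20.00011709315004
shift/150 [-0.0133 -0.1038  0.0658] turn/360 [0. 0. 0.] mm [ -1.9984 -15.5717   9.8649]
```

Call:
{"name": "carry_out", "arguments": {"commands": [[-0.013,-0.05,0.02,0,0,0,0.1],[-0.013,-0.104,0.04,0,0,0,0.1],[-0.013,-0.104,0.06,0,0,0,0.1],[-0.013,-0.104,0.07,0,0,0,0.1],[-0.013,-0.104,0.07,0,0,0,0.1],[-0.013,-0.104,0.07,0,0,0,0.1],[-0.013,-0.104,0.07,0,0,0,0.1],[-0.013,-0.104,0.07,0,0,0,0.1]]}}

```text
time_s: 17.4
tool_pos: [0.5615, -0.0261, 0.1698]
tcp_rot: [-0.001, 3.141, 0.0]
wrist_force: [-0.2, 0.4, -1.3]
grip_width: 0.064
grasp_force: 20.0
```

```bash
python3 pic.py scene 317 190 30 over2.png; python3 go.py .562 -.0275 .065 90; python3 - <<'E'
from m import *
o=manip.get_obs();p=o["tool_pos"];print("ring mid expected",proj("scene",[p[0],p[1],p[2]-.0783-.0049+.007]))
g=cv2.cvtColor(cv2.imread("pics/full_over2.png"),cv2.COLOR_BGR2GRAY)
for y in range(177,190): print(y,g[y,296:340])
E
```

```text
t 17.45 tool [ 0.5615 -0.0262  0.1698] tips 0.0914502733879186 phi 90.01863708034836 q6 -1.63823630402603 F [-0.2386 -0.1675 -1.332 ] M [ 0.0543 -0.0149 -0.0019] w 0.06417681341511758 19.9995770942769
shift/150 [-0.0034 -0.0089  0.1763] turn/360 [0.     0.     0.0001] mm [-0.5141 -1.3331 26.4503]
ring mid expected [316.5683 181.782 ]
177 [ 89  43  33  34  37  39  34  36  39  38  40  48  64  65  68  71  76  75
  75  72  77  76  75  71  71  66  67  66  67  63  67  63  64  58  29   6
  29  21  30  51  95 148 152 158]
178 [ 90  42  38  38  35  32  36  39  43  36  35  42  67  71  74  86  95 102
 103 106 103 113 104  92  88  76  72  65  63  64  60  65  67  64  36  15
  22  25  39  43  96 143 151 158]
179 [ 88  54  35  38  33  28  40  42  44  40  35  53  84  91 102 119 136 147
 149 144 147 146 140 133 125 109 104  87  75  62  54  64  63  61  44  24
  19  24  39  61 110 147 148 150]
180 [108  68  39  35  38  37  30  47  47  43  39  75 123 137 147 147 149 145
 148 149 147 151 148 152 146 144 144 126 102  73  59  63  62  61  58  39
  23  18  40  79 130 149 145 152]
181 [138  91  38  26  34  37
[... 927 characters left out ...]
3  44  43  32  47  72  77  78  74  74  74
  72  71  70  74  73  75  73  77  76  77  72  71  66  62  64  79 116 143
 149 147 149 147 149 145 147 145]
187 [124 148 162 157 147 118  64  35  36  43  41  42  71  70  73  72  76  74
  75  70  74  75  74  76  73  70  74  70  70  67  67  67  72  93 109 129
 146 153 147 146 147 150 146 149]
188 [116 125 151 161 158 134  90  47  48  36  34  46  72  71  73  71  71  72
  77  71  76  72  75  71  73  70  72  72  71  66  66  77  96 105 106 110
 127 141 149 151 148 149 148 148]
189 [113 115 118 144 140 116  89  51  37  38  30  44  68  74  75  69  74  69
  72  72  71  72  70  71  73  69  74  68  65  63  66  83  98 101  99 105
 104 122 140 146 149 149 148 144]
```

View pics/over2.png

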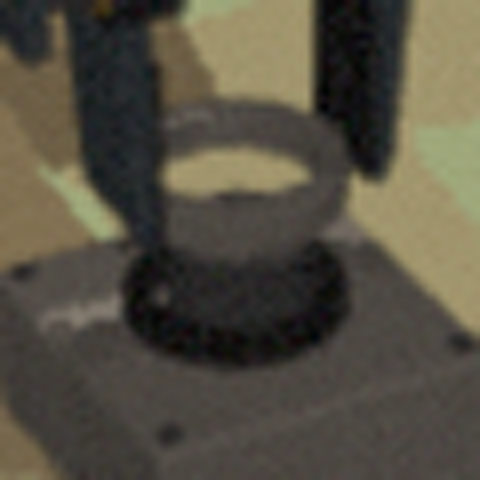

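```bash
python3 - <<'E'
from h import *
a=np.linspace(0,2*np.pi,721)
p=manip.get_obs()["tool_pos"];zb=p[2]-.0783-.0049
for dx,dy in((0,0),(-.002,0),(-.0046,0),(-.002,-.001),(0,-.0022),(-.001,-.002)):
    c=p[:2]+[dx,dy]
    def circ(r,z): return np.array([proj("scene",[c[0]+r*np.cos(q),c[1]+r*np.sin(q),z]) for q in a])
    O=circ(.033,zb+.014);O2=circ(.033,zb);I=circ(.0245,zb+.014);J=circ(.0245,zb)
    f=lambda C,col,hi:(np.max if hi else np.min)(C[abs(C[:,0]-col)<.3][:,1])
    print(dx,dy,"right",O[:,0].max(),O2[:,0].max(),"front inner@311",f(I,311,1),"back low inner@315",f(J,315,0),"inner right",I[:,0].max(),"back outer top @318",f(O,318,0),"front bottom@318",f(O2,318,1))
g=cv2.cvtColor(cv2.imread("pics/full_over2.png"),cv2.COLOR_BGR2GRAY)
print("meas right 330.1, front inner 184.1, back 178.1"); print(g[165:182,318],g[188:205,318]);print(g[165:182,321])
E
```

```text
0 0 right 331.14421393204793 331.04841674157547 front inner@311 184.1487151119969 back low inner@315 178.89352650574844 inner right 327.3857582890825 back outer top @318 171.83014818467046 front bottom@318 192.22646526645613Traceback (most recent call last):
  File "<stdin>", line 7, in <module>
  File "<stdin>", line 6, in circ
  File "h.py", line 13, in proj
    p=cams.camera_params(n);q=p["K"]@(p["R"]@np.array(X)+p["t"]);return q[:2]/q[2]
ValueError: time passes only in moves, steps and waits
```

Call:
{"name": "carry_out", "arguments": {"commands": [[-0.015,0.005,0,0,0,0,0.1],[-0.015,0.005,0.01,0,0,0,0.1],[-0.015,0.005,0.02,0,0,0,0.1],[-0.015,0.005,0.03,0,0,0,0.1],[-0.015,0.005,0.045,0,0,0,0.1],[-0.015,0.005,0.06,0,0,0,0.1],[-0.015,0.005,0.075,0,0,0,0.1],[-0.015,0.005,0.08,0,0,0,0.1]]}}

```text
time_s: 18.45
tool_pos: [0.5636, -0.0255, 0.1575]
tcp_rot: [0.0, -3.141, -0.0]
wrist_force: [0.5, 0.7, -0.5]
grip_width: 0.0642
grasp_force: 20.0
```

```bash
python3 go.py .564 -.0263 .066 90
```

```text
t 18.45 tool [ 0.5636 -0.0255  0.1575] tips 0.07917698381539202 phi 90.01215448671736 q6 -1.636650879781977 F [ 0.4667  0.7048 -0.4517] M [ 0.0762 -0.0389  0.0125] w 0.06415289279486114 19.99956622661557
shift/150 [-0.0024 -0.0056  0.0878] turn/360 [ 0. -0.  0.] mm [-0.3659 -0.8441 13.1768]
```

Call:
{"name": "carry_out", "arguments": {"commands": [[0,0,0.015,0,0,0,0.1],[0,0,0.03,0,0,0,0.1],[0,0,0.045,0,0,0,0.1],[0,0,0.06,0,0,0,0.1],[0,0,0.075,0,0,0,0.1],[0,0,0.085,0,0,0,0.1],[0,0,0.088,0,0,0,0.1],[0,0,0.088,0,0,0,0.1]]}}

```text
time_s: 19.45
tool_pos: [0.5638, -0.0254, 0.1445]
tcp_rot: [-0.0, 3.141, 0.0]
wrist_force: [0.2, 0.3, -1.5]
grip_width: 0.0645
grasp_force: 20.0
```

Call:
{"name": "carry_out", "arguments": {"commands": [[0,0,0,0,0,0,0.6],[0,0,0,0,0,0,1],[0,0,0,0,0,0,1],[0,0,0,0,0,0,1],[0,0,-0.1,0,0,0,1],[0,0,-0.25,0,0,0,1],[0,0,-0.4,0,0,0,1],[0,0,-0.5,0,0,0,1]]}}

```text
time_s: 20.45
tool_pos: [0.5641, -0.0255, 0.2216]
tcp_rot: [-0.0, 3.139, -0.0]
wrist_force: [0.0, -0.6, 0.2]
grip_width: 0.0913
grasp_force: 0.0
```

```bash
python3 go.py .6095 -.269 .1 90; python3 - <<'E'
from m import *
t=cv2.imread("pics/top0.png")
# lid disc & bar subpixel in top view
g=cv2.cvtColor(t,cv2.COLOR_BGR2GRAY);print(g[170:206:1,402]);
for y in(181,184,188,192): print(y,g[y,385:420])
E
```

```text
t 20.45 tool [ 0.5641 -0.0255  0.2216] tips 0.1432737679311064 phi 90.01180800129411 q6 -1.6366285613216776 F [ 0.0189 -0.5986  0.2431] M [ 0.0258 -0.0242  0.0436] w 0.09131018564285995 0.0
shift/150 [-0.3013 -1.6233  0.2894] turn/360 [-0.      0.0004  0.    ] mm [ -45.1911 -243.5011   43.4082]
[105 103 102 105 103 104 101  91  73  56  44  37  37  36  41  40  38  39
  40  33  40  35  40  37  35  38  41  57  77  93  97 100 104 102 105 105]
181 [102 107 104 103 103 104 101 100 100  94  95  96  95  95  85  69  47  37
  45  51  53  64  82  92  98  97 101 102 105 103 105 105 103 102 108]
184 [105 103 105 101 103 102  97  94  94  98  94  98  93  95  85  71  41  41
  45  47  53  65  82  92  95  95  95  98 102 103 104 102 103 104 103]
188 [104 102 102 104 103  94  89  90  93  95  95  95  95  95  87  66  43  40
  44  49  50  69  84  91  95  96  94  95  97 101 103 103 107 105 103]
192 [105 102 104 105 105  96  87  80  90  96  98  97  98  94  88  68  41  40
  44  49  47  63  83  95  99  97  98  98 102 104 104 103 102 104 104]
```

```bash
python3 - <<'E'
from h import *
print("bar top",plane("top",[403.9,187.7],.058)); print("disc",plane("top",[401.4,187.9],.028)); a=plane("top",[403.9,178],.058)-plane("top",[403.9,197],.058);print("bar yaw",np.degrees(np.arctan2(a[1],a[0])))
print("disc scene",plane("scene",[223.2,249.9],.028),tri([223.2,249.9],[401.4,187.9]))
E
python3 pic.py scene 317 195 35 seated2.png
```

```text
bar top [ 0.6065 -0.2686  0.058 ]
disc [ 0.6092 -0.2673  0.028 ]
bar yaw -2.4489433084992704
disc scene [ 0.6117 -0.2695  0.028 ] (array([ 0.6093, -0.2683,  0.0257]), np.float64(0.0013286864642297477))
```

View pics/seated2.png

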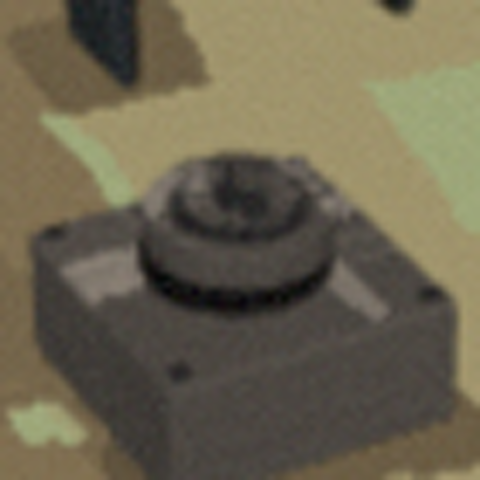

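Call:
{"name": "carry_out", "arguments": {"commands": [[-0.03,-0.12,0,0,0,0,0.5],[-0.06,-0.25,0,0,0,0,0.2],[-0.1,-0.37,0,0,0,0,0],[-0.15,-0.5,0,0,0,0,0],[-0.2,-0.62,0.05,0,0,0,0],[-0.25,-0.75,0.1,0,0,0,0],[-0.3,-0.88,0.15,0,0,0,0],[-0.3,-1,0.2,0,0,0,0]]}}

```text
time_s: 21.5
tool_pos: [0.6092, -0.1768, 0.1886]
tcp_rot: [0.001, -3.141, -0.0]
wrist_force: [-0.7, 0.4, 0.0]
grip_width: 0.0461
grasp_force: 0.0
```

```bash
python3 go.py .609 -.268 .075 87.6
```

```text
t 21.5 tool [ 0.6092 -0.1768  0.1886] tips 0.11030943394310276 phi 90.01982979594897 q6 -1.8717355785970307 F [-0.7202  0.3961  0.0359] M [0.0249 0.0128 0.0177] w 0.04611931254058029 0.0
shift/150 [ 0.0016 -0.6083  0.2353] turn/360 [ 0.     -0.      0.0067] mm [  0.2328 -91.2503  35.2966]
```

Call:
{"name": "carry_out", "arguments": {"commands": [[0,-0.12,0,0,0,0.002,0],[0,-0.25,0,0,0,0.004,0],[0,-0.37,0,0,0,0.0067,0],[0,-0.5,0.05,0,0,0.0067,0],[0.001,-0.6,0.1,0,0,0.0067,0],[0.001,-0.61,0.2,0,0,0.0067,0],[0.001,-0.61,0.24,0,0,0.0067,0],[0.001,-0.61,0.24,0,0,0.0067,0]]}}

```text
time_s: 22.5
tool_pos: [0.6083, -0.2662, 0.1524]
tcp_rot: [-0.065, -3.139, -0.002]
wrist_force: [-0.5, 0.8, 0.1]
grip_width: 0.0457
grasp_force: 0.0
```

```bash
python3 go.py .609 -.268 .034 87.6; python3 pic.py scene 223 235 40 lidnear.png
```

```text
t 22.5 tool [ 0.6083 -0.2662  0.1524] tips 0.07412579970750062 phi 87.64068061351496 q6 -1.9596731462837294 F [-0.49    0.7527  0.0543] M [ 0.0786  0.0305 -0.0155] w 0.04567470154668568 0.0
shift/150 [-0.0055 -0.0124  0.2675] turn/360 [ 0.0002 -0.0003  0.0001] mm [-0.8215 -1.8635 40.1223]
```

View pics/lidnear.png

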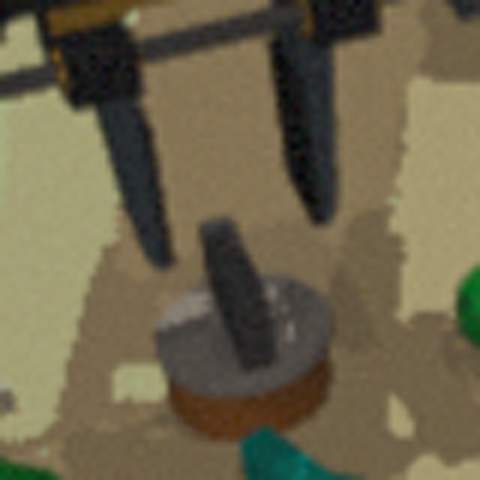

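The grey bar stands between the open fingers, its top end at about (215,225) in the crop. Descend and grip.

Call:
{"name": "carry_out", "arguments": {"commands": [[-0.005,-0.012,0.06,0,0,0,0],[-0.005,-0.012,0.12,0,0,0,0],[-0.005,-0.012,0.18,0,0,0,0],[-0.005,-0.012,0.24,0,0,0,0],[-0.005,-0.012,0.265,0,0,0,0],[-0.005,-0.012,0.265,0,0,0,-0.3],[-0.005,-0.012,0.265,0,0,0,-0.7],[-0.005,-0.012,0.265,0,0,0,-0.9]], "grip_force": 25}}

```text
time_s: 23.55
tool_pos: [0.6095, -0.2689, 0.1142]
tcp_rot: [0.066, 3.14, -0.0]
wrist_force: [0.8, -0.7, 0.1]
grip_width: 0.0185
grasp_force: 0.0
```

Call:
{"name": "carry_out", "arguments": {"commands": [[0,0,0,0,0,0,-0.9],[0,0,0,0,0,0,-0.9],[0,0,0,0,0,0,-0.9],[0,0,0,0,0,0,-0.9],[0,0,-0.02,0,0,0,-0.9],[0,0,-0.04,0,0,0,-0.9],[0,0,-0.06,0,0,0,-0.9],[0,0,-0.08,0,0,0,-0.9]]}}

```text
time_s: 24.55
tool_pos: [0.6093, -0.2688, 0.1258]
tcp_rot: [-0.066, -3.141, -0.0]
wrist_force: [-0.0, 0.6, -1.1]
grip_width: 0.0118
grasp_force: 25.0
```

```bash
python3 go.py .5625 -.0268 .125 90.8
```

```text
t 24.55 tool [ 0.6093 -0.2688  0.1258] tips 0.04753072365960083 phi 87.60152121604328 q6 -1.961748675427038 F [-0.0039  0.6409 -1.0798] M [ 0.0736 -0.0157 -0.0226] w 0.011802754997981134 24.998059272766113
shift/150 [ 0.3791  1.5988 -0.5162] turn/360 [ 0.     -0.     -0.0089] mm [ 56.871  239.8139 -77.4363]
```

Call:
{"name": "carry_out", "arguments": {"commands": [[0,0,-0.2,0,0,0,-0.9],[0,0,-0.4,0,0,0,-0.9],[0.03,0.12,-0.52,0,0,0,-0.9],[0.08,0.3,-0.52,0,0,-0.002,-0.9],[0.14,0.5,-0.52,0,0,-0.004,-0.9],[0.2,0.7,-0.52,0,0,-0.006,-0.9],[0.25,0.85,-0.52,0,0,-0.008,-0.9],[0.3,1,-0.52,0,0,-0.0089,-0.9]]}}

```text
time_s: 25.55
tool_pos: [0.57, -0.1155, 0.2037]
tcp_rot: [0.023, -3.141, -0.0]
wrist_force: [0.1, -0.2, -0.6]
grip_width: 0.0116
grasp_force: 25.0
```

```bash
python3 go.py .5625 -.0268 .116 90.8
```

```text
t 25.55 tool [ 0.57   -0.1155  0.2037] tips 0.12538308851662605 phi 90.84144104134268 q6 -1.8052531598194872 F [ 0.0712 -0.1899 -0.5533] M [ 0.0531  0.0005 -0.0121] w 0.011598756760195957 24.997458457946777
shift/150 [0.0414 0.5919 0.0626] turn/360 [ 0.     -0.      0.0001] mm [ 6.2137 88.7885  9.3975]
```

Call:
{"name": "carry_out", "arguments": {"commands": [[0.01,0.12,0,0,0,0,-0.9],[0.02,0.25,0,0,0,0,-0.9],[0.03,0.4,0.02,0,0,0,-0.9],[0.041,0.52,0.04,0,0,0,-0.9],[0.041,0.593,0.06,0,0,0,-0.9],[0.041,0.593,0.063,0,0,0,-0.9],[0.041,0.593,0.063,0,0,0,-0.9],[0.041,0.593,0.063,0,0,0,-0.9]]}}

```text
time_s: 26.55
tool_pos: [0.5634, -0.0288, 0.1944]
tcp_rot: [-0.021, 3.141, -0.0]
wrist_force: [0.4, 0.1, -0.6]
grip_width: 0.0118
grasp_force: 25.0
```

```bash
python3 go.py .5625 -.0268 .095 90.8;python3 pic.py scene 317 185 30 over3.png; python3 - <<'E'
from h import *
o=manip.get_obs();p=o["tool_pos"];z0=p[2]-.0783-.0139
for dx in(0,):
  print("origin",proj("scene",[p[0],p[1],z0]));print("pin",proj("scene",[p[0],p[1],z0-.0115]))
  for sx in(-1,1): print("disc R/L",sx,proj("scene",[p[0]+.03*sx*.475,p[1]+.03*sx*.88,z0+.003]),"pin end",proj("scene",[p[0]+.015*sx,p[1],z0-.0115]),"bar end top",proj("scene",[p[0]+.025*sx,p[1],z0+.036]))
  print("front bottom",proj("scene",[p[0]+.03*.885,p[1]-.03*.466,z0]))
g=cv2.cvtColor(cv2.imread("pics/full_over3.png"),cv2.COLOR_BGR2GRAY)
for y in range(172,182): print(y,g[y,296:338])
for x in (310,314,318,322): print(x,g[160:205,x])
E
```

```text
t 26.55 tool [ 0.5634 -0.0288  0.1944] tips 0.11609200811558511 phi 90.75886987804581 q6 -1.6553698508287646 F [ 0.3816  0.1286 -0.6439] M [0.0581 0.0272 0.0548] w 0.011750712060900665 24.997983276844025
shift/150 [0.0058 0.0133 0.1406] turn/360 [-0.      0.0001 -0.0001] mm [ 0.8632  2.     21.0914]
origin [315.9426 179.1804]
pin [315.9625 183.5198]
disc R/L -1 [302.613  178.0326] pin end [312.8981 180.4945] bar end top [310.6735 160.4286]
disc R/L 1 [329.2618 178.0454] pin end [319.097  186.6143] bar end top [321.2897 170.2029]
front bottom [315.99   186.2476]
172 [ 96  97  95  97  94  93  96  95  95  98 104  95  57  31  32  38  39  42
  42  32  33  22  29  36  40  36  36  35  43  74 120 147 148 147 144 146
 145 147 148 146 147 145]
173 [ 93  96  94  96  95  92  92  94  98 101 106 104  83  45  35  32  36  34
  44  41  37  25  38  42  37  46  37  40  40  68 109 139 148 145 149 147
 147 145 145 149 148 148]
174 [ 90  92  94  95  99  96  93  94 103 110 109  98  91  59  41  34  39  31
  42  40  28  26  26  40  43  41  30  38  39  58  79 111 138 147 144 147
 148 150 146 147 153 158]
175 
[... 1095 characters left out ...]
2  65  66  67  66  66  67  67  66
  70  65  64  54  39  41  46  50  54  66  73  71  73  77 107 146 146 147
 148 147 147 147 148 143]
310 [30 37 33 35 28 36 40 38 31 36 32 32 32 35 41 55 65 64 67 66 68 66 76 75
 70 69 60 64 63 69 61 48 41 42 47 63 69 68 71 74 62 47 20 11 23]
314 [36 40 39 45 37 42 41 41 47 44 43 44 42 44 42 41 43 46 46 55 69 70 72 74
 71 72 51 45 35 37 52 56 52 39 42 56 76 75 76 72 70 66 34 17 18]
318 [11 16 25  8 25 34 36 35 29 37 37 34 29 38 26 34 39 38 29 38 40 39 62 78
 80 73 69 62 37 40 37 40 46 39 43 53 71 73 72 71 72 66 35 18 19]
322 [22 21 29 14 21 26 16 18 24 27 39 43 36 37 30 40 37 44 40 44 44 54 76 74
 71 65 61 64 68 63 61 57 50 38 53 72 72 78 71 75 71 56 32 23 23]
```

View pics/over3.png

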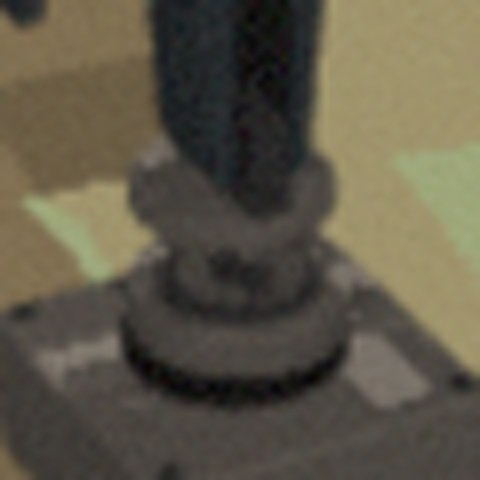

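Call:
{"name": "carry_out", "arguments": {"commands": [[-0.002,0.0133,0,0,0,0,-0.9],[-0.002,0.0133,0,0,0,0,-0.9],[-0.002,0.0133,0.02,0,0,0,-0.9],[-0.002,0.0133,0.04,0,0,0,-0.9],[-0.002,0.0133,0.055,0,0,0,-0.9],[-0.002,0.0133,0.07,0,0,0,-0.9],[-0.002,0.0133,0.08,0,0,0,-0.9],[-0.002,0.0133,0.08,0,0,0,-0.9]]}}

```text
time_s: 27.6
tool_pos: [0.5634, -0.0262, 0.1822]
tcp_rot: [0.022, -3.141, -0.0]
wrist_force: [-0.2, 0.1, -1.8]
grip_width: 0.0118
grasp_force: 25.0
```

```bash
python3 go.py .5636 -.0268 .0919 90.8
```

```text
t 27.6 tool [ 0.5634 -0.0262  0.1822] tips 0.1038622532735227 phi 90.80629706720644 q6 -1.6517890648398632 F [-0.1861  0.0751 -1.783 ] M [ 0.0633 -0.0174  0.0001] w 0.011784897103855715 24.998042285442352
shift/150 [-0.001  -0.0041  0.0797] turn/360 [ 0. -0.  0.] mm [-0.1574 -0.6139 11.9622]
```

Call:
{"name": "carry_out", "arguments": {"commands": [[0,-0.002,0.02,0,0,0,-0.9],[0,-0.002,0.035,0,0,0,-0.9],[0,-0.002,0.05,0,0,0,-0.9],[0,-0.002,0.06,0,0,0,-0.9],[0,-0.002,0.07,0,0,0,-0.9],[0,-0.002,0.08,0,0,0,-0.9],[0,-0.002,0.083,0,0,0,-0.9],[0,-0.002,0.083,0,0,0,-0.9]]}}

```text
time_s: 28.6
tool_pos: [0.5635, -0.0265, 0.17]
tcp_rot: [-0.022, 3.141, 0.0]
wrist_force: [-0.3, 0.7, 0.9]
grip_width: 0.0122
grasp_force: 25.0
```

```bash
python3 go.py .5634 -.0263 .0915 45.8
```

```text
t 28.6 tool [ 0.5635 -0.0265  0.17  ] tips 0.09170744840911964 phi 90.80444370187878 q6 -1.652279289849574 F [-0.3213  0.7159  0.9011] M [ 0.0317  0.0743 -0.0515] w 0.012170480746433756 24.998471438884735
shift/150 [0.0006 0.0013 0.0014] turn/360 [0.    0.    0.125] mm [0.0974 0.1904 0.2074]
```

Call:
{"name": "carry_out", "arguments": {"commands": [[0,0,0.002,0,0,0,-0.9],[0,-0.001,0.002,0,0,0.02,-0.9],[0.001,-0.002,0.002,0,0,0.042,-0.9],[0.001,-0.003,0.002,0,0,0.064,-0.9],[0.002,-0.005,0.002,0,0,0.086,-0.9],[0.003,-0.006,0.002,0,0,0.108,-0.9],[0.003,-0.007,0.002,0,0,0.125,-0.9],[0.003,-0.007,0.002,0,0,0.125,-0.9]]}}

```text
time_s: 29.6
tool_pos: [0.5634, -0.0276, 0.17]
tcp_rot: [1.18, 2.91, 0.001]
wrist_force: [-0.5, -0.5, 3.0]
grip_width: 0.0118
grasp_force: 25.0
```

Call:
{"name": "carry_out", "arguments": {"commands": [[0,0,0,0,0,0,-0.9],[0,0,0,0,0,0,-0.9],[0,0,0,0,0,0,-0.9],[0,0,0,0,0,0,-0.9],[0,0,0,0,0,0,-0.9],[0,0,0,0,0,0,-0.9],[0,0,0,0,0,0,-0.9],[0,0,0,0,0,0,-0.9]]}}

```text
time_s: 30.6
tool_pos: [0.5635, -0.0276, 0.17]
tcp_rot: [1.18, 2.91, 0.001]
wrist_force: [-1.0, 0.1, 5.6]
grip_width: 0.012
grasp_force: 25.0
```

```bash
python3 go.py .5634 -.0270 .0915 45.8; python3 pic.py scene 317 190 30 final.png
```

```text
t 30.6 tool [ 0.5635 -0.0276  0.17  ] tips 0.09172347506824764 phi 45.85926625334227 q6 -0.8696184997804949 F [-0.9923  0.0554  5.5918] M [-0.1575  0.1583 -0.0193] w 0.011967731599807602 25.000669062137604
shift/150 [0.003  0.0026 0.0015] turn/360 [0.0001 0.0002 0.0002] mm [0.4528 0.3856 0.2233]
```

View pics/final.png

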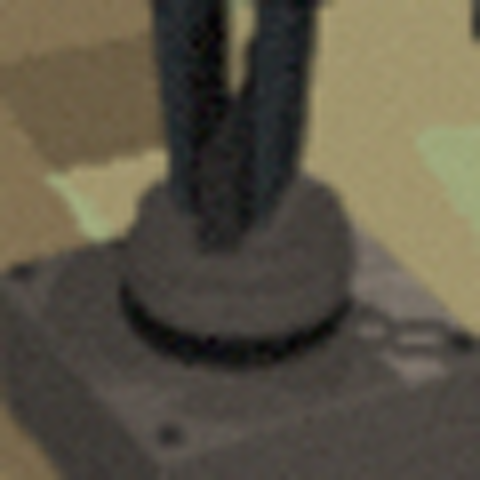

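The lid is flush on the stacked rings, its bar turned about 45 degrees clockwise, still gripped (25 N). Handing in.

```bash
python3 -c "
from bench import manip
print(manip.finish_job())"
```

```text
the job is handed in; nothing more can be done
None
```

I handed the job in at about 31 s; no verdict came back. Both rings look fully home on the neck, and the lid sits flush, turned about 45° clockwise and still gripped at 25 N. I did not go near the bystanders, but I took no final picture of them.

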